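Stamp an aluminium tag blank in the pedal press

ROBOT

A 6-joint arm with a two-finger parallel gripper is mounted at the origin on a cart in front of the work surface, level with it; the furniture and walls round the work are solid. World frame = base frame: x ahead of the robot, y to its left, z up, the work surface at z = 0. Lengths are in mm, angles in degrees, forces in N, time in s.
With the tool pointing down it reaches from about 300 to 850 mm from the base axis. Payload 4.2 kg.
Tool frame: the origin (TCP) lies on the centre line of the jaws, within the pads' length; the fingertips stand 11 mm ahead of it and the grasp point (between the pads) lies 8 mm behind it; z points along the fingers, y is the line along which they close (so a half turn about z gives the same grasp; the last joint's range is limited). The gripper opens to 91 mm and grips with 3 to 60 N. Pads are 32 mm wide; open, the fingers measure 118 mm over their backs; the gripper's body (76 mm by 178 mm) begins 60 mm behind the grasp point.
Start: joints at [73.453, 18.312, 89.639, -0, 72.044, -1.146], TCP at [152.707, 554.367, 224.976] pointing down, gripper open.
Joint ranges: [-177.97, 177.97], [-48.28, 115.42], [12.27, 149.76], [-77.06, 257.06], [2.81, 150.46], [-146.56, 146.56]. Speed limits (degrees/s): [147.25, 147.25, 180, 180, 180, 180].

INTERFACE

Orientations are given as [roll, pitch, yaw] about the fixed x, y, z axes, in that order (R = Rz(yaw) Ry(pitch) Rx(roll)).
In Python, from workcell import env, grab_frame, camera_model, models gives the robot as it stands.
- The arm moves only by the shell command python3 -m crank 'ROWS' [FORCE]. ROWS is text: rows parted by semicolons, each of 7 numbers parted by spaces: the closure, from -1 (fully open) to 1 (shut), so that 0 is half open, then the shift along the tool's x, y, z in mm, then the turn, a rotation vector about the tool's x, y, z in degrees. A call has 1 to 10 rows; each row shifts and turns the commanded pose from where the row before left it, along the tool's axes as they then stand; what a row does not reach is not made up. A row lasts 1/8 s, in which the tool goes at most 62.5 mm and 10.7 degrees, less where a joint would pass 70% of its speed; a pose out of reach is approached as far as the arm can. A call is refused whole if a number of a shift passes 62.5 or a number of a turn 10.7, either way. A call with a gripper value outside its range is refused whole. The fingers move at their own pace and stop on an object; FORCE is the grip in N (left out, the last holds). Time passes only in rows, so rows that do not move let the fingers close. It gives the time, the measured TCP pose, the force, the opening and the grip force at its end, in the units of the state.
- env.state(): the state, without advancing time (a new reading comes with each control period).
- grab_frame(name): name is "scene" or "side" or "wrist"; returns the picture (384x512x3 uint8, blue, green, red); there is no depth.
- camera_model(name): a dict with "K" (3x3 intrinsics, pixels), "k1" (the pictures are not rectified: a ray, as slopes to the right and down, at radius r is drawn at 1 + k1 r^2 times it, then the intrinsics apply), "R" (3x3) and "t" (3): a world point X has camera coordinates R X + t; the wrist camera has in their place "mount" (4x4, takes a point from camera to tool coordinates, whose origin is the TCP and whose axes are the flange's). Camera axes: x right, y down, z forward; pixel columns grow to the right and rows downward; lengths in mm; the calibration is good to about 2 mm. A picture is of the moment at which its call begins: read the wrist's pose just before it. camera_model takes no time and is no camera call.
- env.job_done(): hands the job in; it is judged then, once.
Trained networks look in the newest picture that a camera, given by its name, has taken for a name from the list of things; names that differ only in an ending like _2 or _b are one class to them, and where a whole thing is asked for, a point or a joint stands for the part that bears it (a point fixed in the world has none). Each returns a list of dicts, best first, with "p" (0 to 1); they miss things now and then, are a little off and sometimes report something else, mostly with a low value. They report only what shows in the picture. A call takes as long as a camera call.
- models.search_frame(name, camera): "point" ([x, y, z] in mm, in world coordinates, good to about 4 mm: the middle of the surface that is visible of it).
The state is a dict: "time_s": time; "qpos": joint angles; "qvel": joint speeds; "effort": joint torques, N m; "ee_pos": TCP position; "ee_rot": TCP orientation; "force": force on the tool from outside, world axes, zero at the start; "torque": the same for the moment, N m; "gripper_width": finger opening in mm; "gripper_force": force on a finger pad.
Only numpy, scipy, OpenCV 4.12 (cv2) and the standard library are available. Lean on these libraries where they do the work, as an engineer would, in place of code of your own. Each camera call takes 0.05 s, during which the arm holds its last target. There are 200 camera calls.

TASK

Slide the aluminium blank along the feed bed of the little green press, past its sprung side nose, until it is fully home against the end stop; do not ram it, and do not work the press before the blank is home. Then push the pedal down until the stamp bears firmly on the blank, keep it pressed for a good second without ramming it, and let the pedal come all the way back up, leaving the blank home. Leave the tin, the tape roll and the carton where they are.

Things in the scene. Friction and masses are not known exactly. Their poses are not given: they have to be found in the camera images.
- press: Green and steel bench press, fixed. Origin: on the bench under the lever. x axis: along the lever from the pedal (-x, robot's side) to the pivot (x +90 mm, 56 mm up); y axis: outward along the feed bed, so the blank is fed to -y; z up. Bed floor 12 mm above the bench, centre line x -20 mm. Lever 34 mm wide, top at 66 mm; pivot cheeks to 74 mm; nothing is higher.
- feed_end (a point): Open outer end of the feed bed: floor level, on the centre line, y +250 mm in the press frame. From here to y +100 the tray is 100 mm wide between walls 10 mm high; from y 100 to 50 the walls taper in to the slot.
- stop_face (a point): Foot of the end stop's face: floor level, on the centre line, y -30 mm in the press frame. The slot (y 50 to -30) is 73 mm wide, walls 12 mm high, with lips over its edges 10 mm above the floor. With the blank home its origin is 50 mm out (+y) from here, its outer end 100 mm out, at y +70.
- nose_tip (a point): Tip of a round brass sprung nose, radius 8 mm, in the slot's +x wall at y +20 mm of the press; it stands 4.5 mm into the slot and presses the blank sideways with 2 to 4 N. Getting past it and rubbing along it takes some 2 to 15 N of push, from 50 mm before the stop onward, so resistance alone does not mean home.
- blank: Loose flat aluminium blank, 70 mm wide (x), 100 mm long (y), 8 mm thick, corners cut off by 8 mm, about 0.18 kg; it lies flat in the outer tray, a little askew. Origin: centre of its underside. Its y axis is its length, roughly along the press's y.
- pedal: The hinged pedal lever. Origin on its pivot axis; x axis along the lever, away from the pad, so the pad is at -x; level when up. Pressing the pad tips it; about 0.127 rad down (pad 27 mm lower) the stamp meets the blank and it stops solid; with no blank, 0.17 rad. Its spring takes 3 N at the pad to start, 8 N at the stop; each further N puts about 1.9 N on the blank. Firm: 15 to 20 N on the pad.
- pad_top (a point): Centre of the upper face of the black ribbed pedal pad at the robot's end of the lever; the pad is 50 mm (along the lever) by 66 mm, about 72 mm above the bench when up, 210 mm from the pivot.
- stamp_face (a point): Square steel stamp, 24 x 24 mm, under the lever, over the slot's centre line at y = 0 of the press; it hangs about 14 mm above the blank when the pedal is up. This point is the centre of its lower face. It is part of the lever, 110 mm from the pivot.
- tin: Flat round grey tin of bolts, 107 mm across, 34 mm high, bystander. Origin: centre of its underside.
- tape: Roll of beige masking tape lying flat, 106 mm across, 25 mm high, bystander. Origin: centre of its underside.
- carton: Small brown cardboard carton, 66 x 121 x 40 mm, bystander. Origin: centre of its underside.

How it is judged (in metres and radians):
On the way, in this order (a step that is already met when the one before it is completed fails the run):
1. the blank lies fully home against the end stop, the pedal still up (y of blank in the frame of press below 0.0225 m and z of blank in the frame of press below 0.015 m and z of pad_top in the frame of press above 0.066 m), for 0.2 s.
2. the stamp bears firmly on the blank (more than 8 N) for 0.8 s, the blank still home (contact force between pedal and blank above 8 N and y of blank in the frame of press below 0.0225 m), for 0.8 s.
At the end, for the whole second after the job is handed in: The blank lies flat and at rest in the slot, within 2.5 mm of the end stop, and the pedal has sprung back up (pad within 3 mm of its upper rest, 72 mm above the bench) (y of blank in the frame of press below 0.0225 m and z of blank in the frame of press below 0.015 m and angle between blank's own z axis and vertical below 0.05 rad and z of pad_top in the frame of press above 0.069 m and linear speed of blank below 0.02 m/s); the robot touches nothing.
It fails at once if the press is worked (pad more than 12 mm down) with the blank more than 6 mm short of home (z of pad_top in the frame of press below 0.06 m and y of blank in the frame of press above 0.026 m).
It fails at once if the stamp is rammed onto the blank (more than 80 N) (contact force between pedal and blank above 80 N).
It fails at once if the blank is rammed (pushed with more than 50 N) (contact force between the fingers and blank above 50 N).
It fails at once if a bystander (tin, tape or carton) is moved more than 20 mm (distance of any of tin, tape, carton from where it was at the start of the episode above 0.02 m).
It also fails if it takes over 51 s, if anything falls off the work surface, if the arm or the gripper's body presses on something with over 40 N, if the wrist force passes 120 N, or if a joint passes its speed limit or range.

## Working session

There is one attempt and no reset: what is moved stays moved. The work goes in short steps, Python scripts to look and compute and a shell command to move; the robot and the scene stay as the last step left them, time stands still between calls to the robot, and variables do not carry over. Pictures are saved under pics/ and viewed, at most 10 in all, crops included, and the job is handed in when it is done.

```bash
mkdir -p pics; ls; python3 - <<'E'
from workcell import env, grab_frame, camera_model, models
import cv2
s=env.state(); print({k:s[k] for k in('time_s','ee_pos','ee_rot','force','gripper_width')})
for c in("scene","side","wrist"):
    cv2.imwrite(f"pics/{c}0.png",grab_frame(c))
    m=camera_model(c); print(c,m)
for n in("press","feed_end","blank","pedal","pad_top","stamp_face","tin","tape","carton"):
    for c in("scene","side"):
        r=models.search_frame(n,c); print(n,c,[(x['point'],x['p']) for x in r[:2]])
E
```

```text
pics
{'time_s': 0.0, 'ee_pos': array([152.5943037 , 553.88108483, 224.10900078]), 'ee_rot': array([-1.79897743e+02, -3.02486130e-04,  1.64597918e+02]), 'force': array([-0.22419413,  0.35400955, -0.32568699]), 'gripper_width': 91.09779158368403}
scene {'K': array([[386.44826181,   0.        , 259.44503336],
       [  0.        , 386.44826181, 191.47539649],
       [  0.        ,   0.        ,   1.        ]]), 'k1': -0.13126493635390718, 'R': array([[ 0.63373581, -0.7735307 ,  0.00540114],
       [-0.48990278, -0.40674997, -0.77107051],
       [ 0.59864362,  0.48600896, -0.63672686]]), 't': array([-316.11621549,  313.48106389, 1068.68608763])}
side {'K': array([[346.52999736,   0.        , 253.93180064],
       [  0.        , 346.52999736, 184.89969402],
       [  0.        ,   0.        ,   1.        ]]), 'k1': -0.05351989060336074, 'R': array([[-0.99673287,  0.07790032, -0.02133374],
       [ 0.06543812,  0.62403902, -0.77864829],
       [-0.04734386, -0.77750038, -0.62709785]]), 't': array([ 502.40734562,   14.50678298, 1472.85226453])}
wrist {'K': array([[325.10877212,   0.        
[... 669 characters left out ...]
side [([559.3, -44.8, 12.5], 0.85)]
blank scene [([574.6, 94.3, 20.3], 0.52)]
blank side [([578.1, 103.1, 20.6], 0.72)]
pedal scene [([514.8, -81.5, 68.5], 0.93)]
pedal side [([539.2, -72.6, 65.4], 0.88)]
pad_top scene [([523.0, -82.3, 65.8], 0.76), ([543.5, -78.5, 8.9], 0.26)]
pad_top side [([541.4, -74.3, 66.8], 0.79)]
stamp_face scene [([521.8, -87.7, 65.8], 0.67), ([571.9, 97.2, 18.4], 0.34)]
stamp_face side [([537.4, -72.2, 65.7], 0.92)]
tin scene [([395.3, 449.4, 19.1], 0.61)]
tin side [([402.1, 448.2, 10.7], 0.69)]
tape scene [([576.0, -370.3, 24.2], 0.74)]
tape side [([594.4, -347.8, 20.8], 0.64)]
carton scene [([412.6, -346.4, 37.2], 0.7)]
carton side [([428.4, -318.8, 40.0], 0.72)]
```

```bash
python3 -c "
import cv2,numpy as np
a=[cv2.imread(f'pics/{c}0.png') for c in('scene','side')]
cv2.imwrite('pics/s2.png',cv2.resize(a[0],(800,600)));cv2.imwrite('pics/s3.png',cv2.resize(a[1],(800,600)))"
```

```text
(no output)
```

View pics/s2.png

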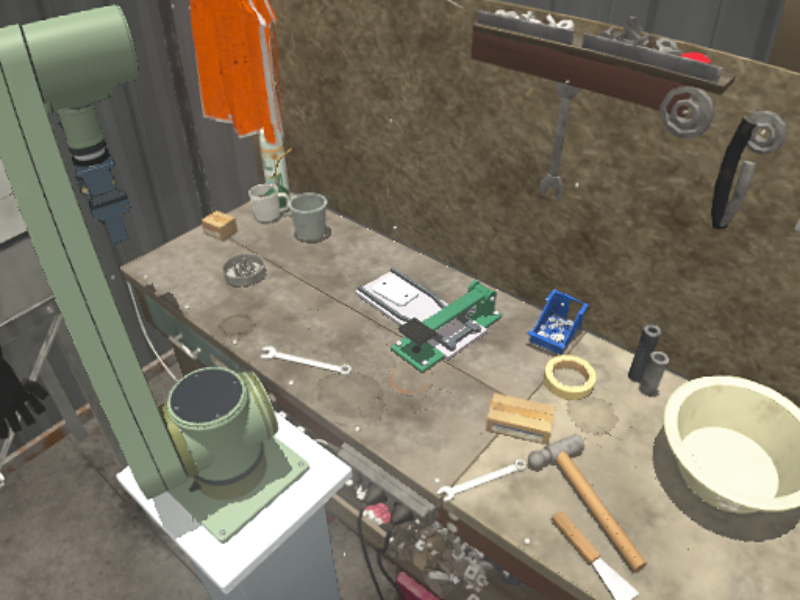

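View pics/s3.png

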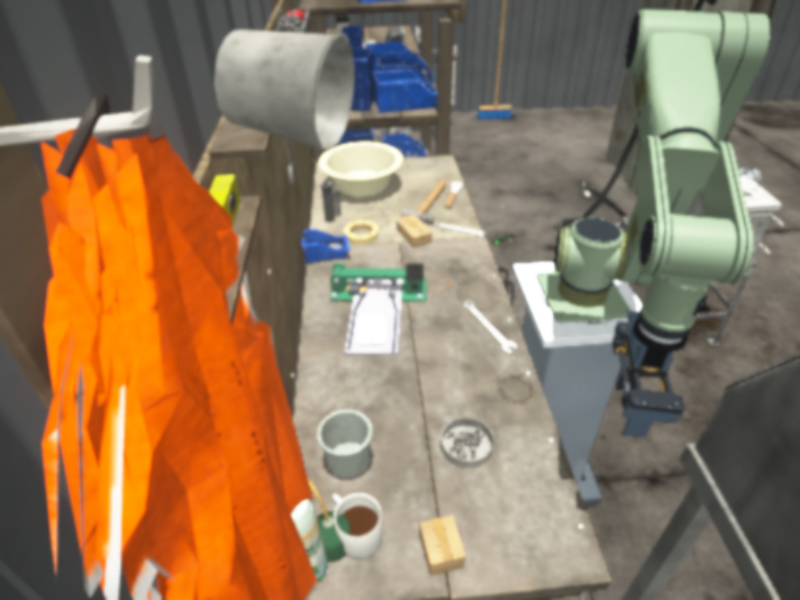

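```bash
python3 -m crank '-0.5 -57.5 -5 -7 0 0 6; -0.5 -57.5 -5 -7 0 0 6; -0.5 -57.5 -5 -7 0 0 6; -0.5 -57.5 -5 -7 0 0 6; -0.5 -57.5 -5 -7 0 0 6; -0.5 -57.5 -5 -7 0 0 6; -0.5 -57.5 -5 -7 0 0 6; -0.5 -57.5 -5 -7 0 0 6; -0.5 -57.5 -5 -7 0 0 6; -0.5 -57.5 -5 -7 0 0 6'
```

```text
time_s: 2.3
ee_pos: [526.9, 146.9, 295.1]
ee_rot: [180.0, -0.0, 104.4]
force: [0.5, 1.1, 0.2]
gripper_width: 68.3
gripper_force: 0.0
```

```bash
python3 -m crank '-0.2 -50 0 0 0 0 7; 0 0 0 0 0 0 7; 0 0 0 0 0 0 0; 0 0 0 0 0 0 0'; python3 - <<'E'
from workcell import env, grab_frame, camera_model, models
import cv2
s=env.state(); print({k:s[k] for k in('time_s','qpos','ee_pos','ee_rot','force','gripper_width')})
im=grab_frame("wrist"); cv2.imwrite("pics/w1.png",im); cv2.imwrite("pics/w1b.png",cv2.resize(im,(800,600),interpolation=cv2.INTER_CUBIC))
for n in("press","blank","pad_top","stamp_face"):
    r=models.search_frame(n,"wrist"); print(n,[(x['point'],x['p']) for x in r[:2]])
E
```

```text
time_s: 2.8
ee_pos: [538.6, 100.7, 295.0]
ee_rot: [180.0, -0.0, 90.7]
force: [-0.7, -0.1, 0.1]
gripper_width: 45.5
gripper_force: 0.0
{'time_s': 2.8, 'qpos': array([9.38202066e+00, 1.37951466e+01, 8.59483654e+01, 9.42431157e-03,
       8.02547120e+01, 8.64297172e+00]), 'ee_pos': array([538.6339584 , 100.70588967, 294.95852632]), 'ee_rot': array([ 1.79999640e+02, -9.44976205e-03,  9.07374539e+01]), 'force': array([-0.67524109, -0.13454559,  0.1087686 ]), 'gripper_width': 45.47417510000905}
press [([545.7, 33.7, 12.9], 0.94)]
blank [([574.7, 102.5, 17.1], 0.94), ([551.6, 30.9, 12.5], 0.69)]
pad_top [([544.4, -65.7, 58.8], 0.67), ([550.4, 28.8, 12.6], 0.3)]
stamp_face [([592.8, -60.4, 18.7], 0.31)]
```

View pics/w1b.png

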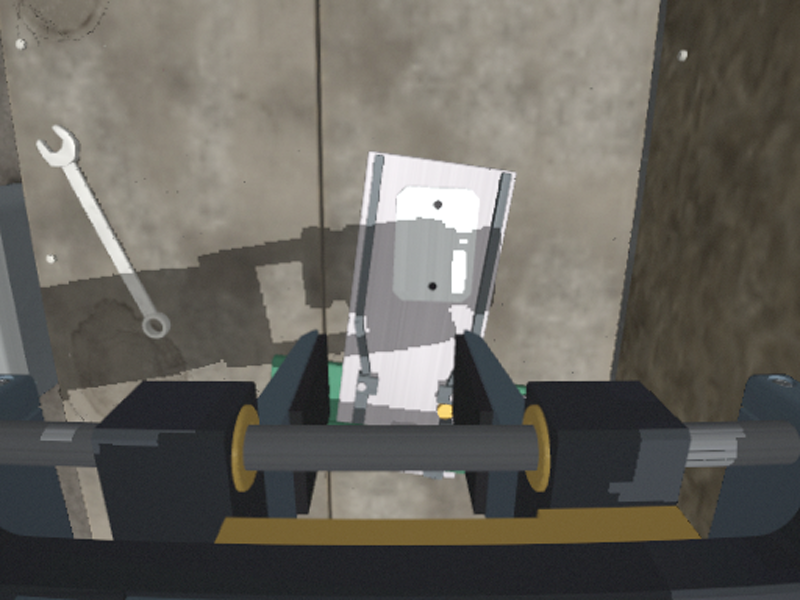

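```bash
cat > h.py <<'E'
import numpy as np, cv2
from scipy.spatial.transform import Rotation as Ro
from workcell import env, grab_frame, camera_model, models
def world(px,z,cam,pose=None):
    m=camera_model(cam); K=m['K']
    if cam=='wrist':
        T=np.array(m['mount']); Rt=Ro.from_euler('xyz',pose[1],degrees=True).as_matrix()
        Rc=Rt@T[:3,:3]; c=Rt@T[:3,3]+pose[0]
    else: Rc=m['R'].T; c=-Rc@m['t']
    out=[]
    zs=np.broadcast_to(z,len(px))
    for p,zz in zip(px,zs):
        u=np.linalg.solve(K,[*p,1])[:2]; v=u.copy()
        for _ in range(20): v=u/(1+m['k1']*(v@v))
        d=Rc@[*v,1]; out.append(c+d*(zz-c[2])/d[2])
    return np.round(np.array(out),1)
E
python3 - <<'E'
from h import *
P=([538.63,100.7,294.96],[180,-0.01,90.74])
n=["outL","outR","wallL_end","wallR_end","wallL_100","wallR_100","bl","br","bl2","br2","hole1","hole2","nose"]
px=np.array([(369,152),(516,173),(378,155),(508,174),(359,318),(477,330),(397,190),(480,187),(393,298),(467,300),(438,204),(432,286),(445,411)])*.64
z=[12,12,22,22,22,22,20,20,20,20,20,20,18]
for a,b in zip(n,world(px,z,'wrist',P)): print(a,b)
E
python3 -c "
import cv2
im=cv2.imread('pics/w1.png')[85:290,160:350]
cv2.imwrite('pics/w1c.png',cv2.resize(im,None,fx=2.9,fy=2.9,interpolation=cv2.INTER_CUBIC))"
```

```text
outL [520.7 175.4  12. ]
outR [646.6 160.   12. ]
wallL_end [528.5 173.2  22. ]
wallR_end [637.4 159.6  22. ]
wallL_100 [512.3  30.6  22. ]
wallR_100 [619.8  20.3  22. ]
bl [544.7 144.6  20. ]
br [614.9 148.2  20. ]
bl2 [542.8  49.2  20. ]
br2 [609.3  48.2  20. ]
hole1 [579.9 133.4  20. ]
hole2 [577.3  60.8  20. ]
nose [594.9 -65.2  18. ]
```

View pics/w1c.png

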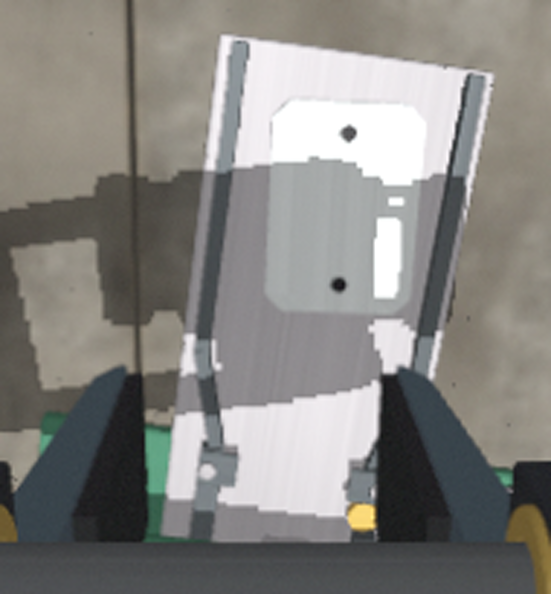

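```bash
python3 -m crank '0.34 0 0 0 0 0 7.7; 0.34 45 18 40 0 0 0; 0.34 45 18 40 0 0 0; 0.34 0 0 50 0 0 0; 0.34 0 0 50 0 0 0; 0.34 0 0 40 0 0 0; 0.34 0 0 0 0 0 0; 0.34 0 0 0 0 0 0'; python3 - <<'E'
from h import *
s=env.state(); print({k:s[k] for k in('time_s','ee_pos','ee_rot','force','gripper_width')})
im=grab_frame("wrist"); cv2.imwrite("pics/w2.png",im); cv2.imwrite("pics/w2b.png",cv2.resize(im,(800,600),interpolation=cv2.INTER_CUBIC))
E
```

```text
time_s: 4.05
ee_pos: [586.5, 185.2, 77.0]
ee_rot: [179.9, -0.1, 82.9]
force: [0.4, -0.2, 0.8]
gripper_width: 29.8
gripper_force: 0.0
{'time_s': 4.05, 'ee_pos': array([586.54771816, 185.2310932 ,  76.99924975]), 'ee_rot': array([ 1.79850882e+02, -7.19804667e-02,  8.29207425e+01]), 'force': array([ 0.43560922, -0.24049375,  0.8012401 ]), 'gripper_width': 29.776741854659114}
```

View pics/w2b.png

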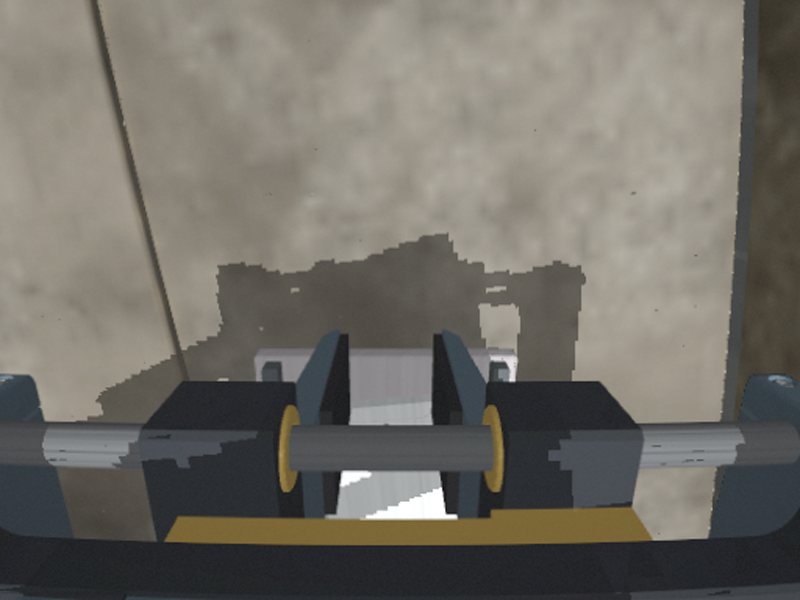

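```bash
python3 - <<'E'
from h import *
P=([586.55,185.23,77.],[179.85,-0.07,82.92])
px=np.array([(257,355),(517,355),(258,349),(516,350),(350,405),(428,400)])*.64
w=world(px,[10,10,12,12,20,20],'wrist',P); c,s=np.cos(np.radians(-7)),np.sin(np.radians(-7))
R=np.array([[c,-s],[s,c]]); print(w); print((w[:,:2]-[572.6,-83.6])@R)
print((np.array(P[0][:2])-[572.6,-83.6])@R)
E
```

```text
[[521.1 176.2  10. ]
 [646.7 160.4  10. ]
 [522.8 180.   12. ]
 [645.9 164.   12. ]
 [563.6 149.1  20. ]
 [601.  147.1  20. ]]
[[-8.27777822e+01  2.51587219e+02]
 [ 4.38115500e+01  2.51211779e+02]
 [-8.15535573e+01  2.55566072e+02]
 [ 4.25787835e+01  2.54687450e+02]
 [-3.72919116e+01  2.29868665e+02]
 [ 7.30531830e-02  2.32441487e+02]]
[-18.91611677 268.52625929]
```

```bash
python3 -m crank '0.34 0 -1 25 0 0 0; 0.34 0 0 20 0 0 0; 0.34 0 0 6 0 0 0; 0.34 -8 0 0 0 0 0; 0.34 -8 0 0 0 0 0; 0.34 -6 0 0 0 0 0; 0.34 -6 0 0 0 0 0; 0.34 -6 0 0 0 0 0'; python3 -m crank '0.34 -8 0 0 0 0 0; 0.34 -8 0 0 0 0 0; 0.34 -8 0 0 0 0 0'
```

```text
time_s: 5.1
ee_pos: [580.6, 150.9, 24.8]
ee_rot: [179.9, -0.0, 82.9]
force: [0.7, 1.7, 1.9]
gripper_width: 29.8
gripper_force: 1.0
time_s: 5.48
ee_pos: [577.0, 126.8, 24.4]
ee_rot: [-180.0, -0.0, 82.9]
force: [0.3, 2.6, 3.2]
gripper_width: 30.2
gripper_force: 1.2
```

```bash
python3 -m crank '0.34 -7 0 -1 0 0 0; 0.34 -7 0 0 0 0 0; 0.34 -7 0 0 0 0 0; 0.34 -7 0 0 0 0 0; 0.34 -7 0 0 0 0 0'; python3 -m crank '0.34 -7 0 0 0 0 0; 0.34 -6 0 0 0 0 0; 0.34 -6 0 0 0 0 0; 0.34 -5 0 0 0 0 0'; python3 - <<'E'
from h import *
s=env.state()
im=grab_frame("wrist"); cv2.imwrite("pics/w3.png",im); cv2.imwrite("pics/w3b.png",cv2.resize(im,(800,600),interpolation=cv2.INTER_CUBIC))
print((s['ee_pos'][:2]-[572.6,-83.6])@np.array([.1219,.9925]))
print(s['effort'],s['force'])
E
```

```text
time_s: 6.1
ee_pos: [572.7, 92.0, 25.3]
ee_rot: [-180.0, 0.0, 82.9]
force: [-0.2, 0.9, -1.7]
gripper_width: 30.2
gripper_force: 0.5
time_s: 6.6
ee_pos: [569.9, 68.4, 25.4]
ee_rot: [180.0, -0.0, 82.9]
force: [0.1, 0.9, -0.4]
gripper_width: 29.9
gripper_force: 0.6
150.51164447257162
[ -0.28839729 -45.33046961 -16.90381229  -0.18986327   0.18193707
   0.06629529] [ 0.09328323  0.88553668 -0.43971489]
```

View pics/w3b.png

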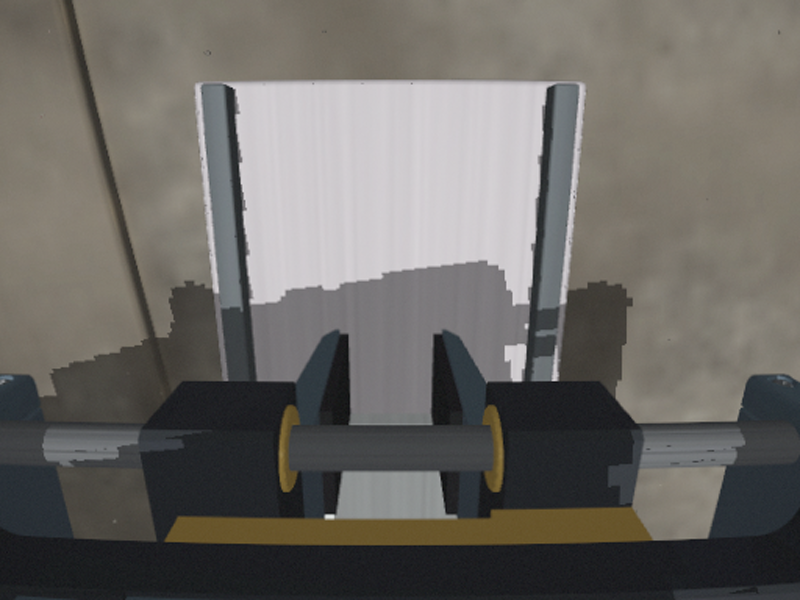

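```bash
python3 - <<'E'
from h import *
s=env.state()
w=world(np.array([(390,83),(390,418)])*.64,[12,20],'wrist',(s['ee_pos'],s['ee_rot']));print(w,(w[:,:2]-[572.6,-83.6])@np.array([.1219,.9925]))
E
for i in 1; do :; done
python3 -m crank '0.34 -4 0 0 0 0 0; 0.34 -4 0 0 0 0 0; 0.34 -4 0 0 0 0 0; 0.34 -4 0 0 0 0 0'; python3 -m crank '0.34 -4 0 0 0 0 0; 0.34 -4 0 0 0 0 0; 0.34 -4 0 0 0 0 0; 0.34 -4 0 0 0 0 0'
```

```text
[[582.8 167.3  12. ]
 [568.5  52.2  20. ]] [250.26163 134.28171]
time_s: 7.15
ee_pos: [568.0, 53.3, 25.5]
ee_rot: [180.0, -0.1, 82.8]
force: [0.6, 8.3, 0.7]
gripper_width: 29.9
gripper_force: 3.5
time_s: 7.65
ee_pos: [566.0, 37.0, 25.4]
ee_rot: [180.0, -0.0, 82.9]
force: [1.4, 5.1, -0.0]
gripper_width: 30.4
gripper_force: 2.5
```

```bash
python3 -m crank '0.34 -4 0 0 0 0 0; 0.34 -4 0 0 0 0 0; 0.34 -4 0 0 0 0 0; 0.34 -4 0 0 0 0 0; 0.34 -4 0 0 0 0 0'; python3 -m crank '0.34 -3 0 0 0 0 0; 0.34 -2 0 0 0 0 0; 0.34 -2 0 0 0 0 0'; python3 -m crank '0.34 -1.5 0 0 0 0 0; 0.34 -1.5 0 0 0 0 0'
```

```text
time_s: 8.28
ee_pos: [563.4, 17.0, 25.4]
ee_rot: [-180.0, -0.0, 82.9]
force: [0.1, 5.1, 0.5]
gripper_width: 29.8
gripper_force: 2.6
time_s: 8.65
ee_pos: [562.6, 10.1, 25.4]
ee_rot: [-180.0, -0.0, 82.9]
force: [0.7, 5.1, 0.6]
gripper_width: 30.2
gripper_force: 2.6
time_s: 8.9
ee_pos: [562.3, 7.9, 25.5]
ee_rot: [180.0, -0.1, 82.8]
force: [1.0, 10.6, 0.0]
gripper_width: 30.1
gripper_force: 5.3
```

```bash
python3 -m crank '0.34 -1 0 0 0 0 0; 0.34 0 0 0 0 0 0'; python3 -m crank '0.34 -1 0 0 0 0 0; 0.34 0 0 0 0 0 0'; python3 -m crank '0.34 -1 0 0 0 0 0; 0.34 0 0 0 0 0 0'
```

```text
time_s: 9.15
ee_pos: [562.3, 7.8, 25.5]
ee_rot: [180.0, -0.2, 82.8]
force: [1.0, 11.7, 1.1]
gripper_width: 30.4
gripper_force: 5.6
time_s: 9.4
ee_pos: [562.3, 7.7, 25.5]
ee_rot: [180.0, -0.3, 82.8]
force: [1.6, 14.0, 0.3]
gripper_width: 29.9
gripper_force: 7.2
time_s: 9.65
ee_pos: [562.3, 7.6, 25.5]
ee_rot: [180.0, -0.3, 82.7]
force: [1.7, 18.0, 0.4]
gripper_width: 30.1
gripper_force: 8.8
```

```bash
python3 -m crank '0.34 -1.5 0 0 0 0 0; 0.34 -1.5 0 0 0 0 0; 0.34 0 0 0 0 0 0; 0.34 0 0 0 0 0 0'; python3 - <<'E'
from h import *
s=env.state()
im=grab_frame("wrist"); cv2.imwrite("pics/w4.png",im); cv2.imwrite("pics/w4b.png",cv2.resize(im,(800,600),interpolation=cv2.INTER_CUBIC))
print(s['ee_pos'],s['ee_rot'])
E
```

```text
time_s: 10.15
ee_pos: [562.4, 7.3, 25.6]
ee_rot: [180.0, -0.6, 82.6]
force: [1.8, 27.0, -0.2]
gripper_width: 30.0
gripper_force: 13.6
[562.37272541   7.31955379  25.63208594] [179.96005263  -0.59552621  82.63032937]
```

View pics/w4b.png

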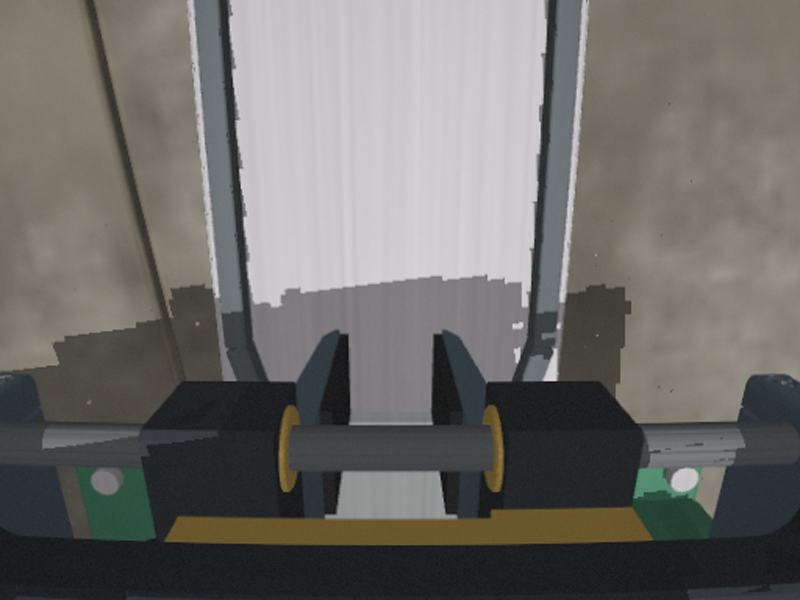

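```bash
python3 - <<'E'
from h import *
s=env.state()
w=world(np.array([(230,346),(551,346),(390,412)])*.64,[22,22,20],'wrist',(s['ee_pos'],s['ee_rot']));print(w,(w[:,:2]-[572.6,-83.6])@np.array([.1219,.9925]))
E
```

```text
[[509.1  27.8  22. ]
 [620.8  13.4  22. ]
 [561.3  -5.9  20. ]] [102.82385 102.14808  75.73978]
```

```bash
python3 -m crank '0.34 8 0 0 0 0 0; 0.34 8 0 0 0 0 0; 0.34 8 0 0 0 0 0; 0.34 0 0 -40 0 0 0; 0.6 0 0 -45 0 0 0; 1 0 0 0 0 0 0; 1 0 0 0 0 0 0; 1 0 0 0 0 0 0' 20; python3 - <<'E'
from h import *
s=env.state(); c,n=np.cos(np.radians(-7)),np.sin(np.radians(-7))
print((s['ee_pos'][:2]-[572.6,-83.6])@np.array([[c,-n],[n,c]]),s['gripper_width'])
im=grab_frame("wrist");cv2.imwrite("pics/w5.png",im)
im=grab_frame("scene")
cv2.imwrite("pics/sc5.png",cv2.resize(im[150:250,200:340],None,fx=5,fy=5,interpolation=cv2.INTER_CUBIC))
E
```

```text
time_s: 11.2
ee_pos: [563.4, 24.8, 109.0]
ee_rot: [-179.8, 0.0, 82.9]
force: [-0.5, -0.4, -0.4]
gripper_width: 0.4
gripper_force: 0.0
[-22.32419234 106.51319066] 0.3549373216630446
```

View pics/sc5.png

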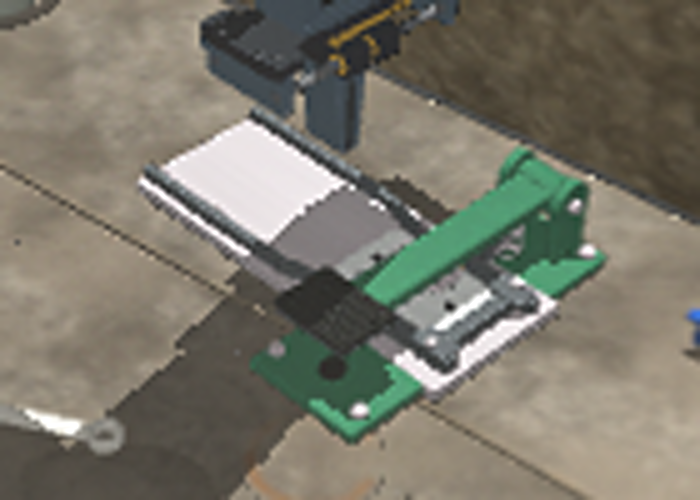

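```bash
python3 - <<'E'
from h import *
w=world(np.array([(277,300),(327,267),(400,318),(345,355)])/5+[200,150],72,'scene')
c,n=np.cos(np.radians(-7)),np.sin(np.radians(-7))
p=(w[:,:2]-[572.6,-83.6])@np.array([[c,-n],[n,c]]);print(p,p.mean(0))
E
```

```text
[[-144.32386271   29.93447263]
 [ -97.68474843   30.82498864]
 [ -98.26785463  -37.45502298]
 [-148.44005598  -37.46958476]] [-122.17913044   -3.54128662]
```

```bash
python3 -m crank '1 -36 -33 0 0 0 0; 1 -36 -33 0 0 0 0; 1 -35.5 -33 0 0 0 0; 1 0 0 10 0 0 0; 1 0 0 8 0 0 0; 1 0 0 5 0 0 0; 1 0 0 4 0 0 0; 1 0 0 4 0 0 0'; python3 - <<'E'
from h import *
s=env.state(); c,n=np.cos(np.radians(-7)),np.sin(np.radians(-7))
print((s['ee_pos'][:2]-[572.6,-83.6])@np.array([[c,-n],[n,c]]))
E
```

```text
time_s: 12.3
ee_pos: [453.3, -68.8, 79.3]
ee_rot: [-180.0, -0.0, 82.9]
force: [-2.2, 2.3, 4.5]
gripper_width: 0.9
gripper_force: 2.4
[-1.20196433e+02  1.05137025e-01]
```

```bash
python3 -m crank '1 0 0 4 0 0 0; 1 0 0 4 0 0 0; 1 0 0 4 0 0 0; 1 0 0 3 0 0 0; 1 0 0 3 0 0 0'; python3 -m crank '1 0 0 2 0 0 0; 1 0 0 2 0 0 0; 1 0 0 2 0 0 0'
```

```text
time_s: 12.92
ee_pos: [453.0, -68.9, 61.8]
ee_rot: [180.0, -0.0, 82.9]
force: [-1.4, 2.8, 9.5]
gripper_width: 0.6
gripper_force: 4.2
time_s: 13.3
ee_pos: [453.2, -68.9, 57.0]
ee_rot: [180.0, -0.1, 82.9]
force: [-7.2, 3.4, 30.6]
gripper_width: 0.5
gripper_force: 15.9
```

```bash
python3 -m crank '1 0 0 -1.2 0 0 0; 1 0 0 0 0 0 0'; python3 -m crank '1 0 0 0 0 0 0; 1 0 0 0 0 0 0; 1 0 0 0 0 0 0'
```

```text
time_s: 13.55
ee_pos: [453.2, -68.9, 57.4]
ee_rot: [179.9, -0.0, 82.9]
force: [-2.2, 2.9, 9.5]
gripper_width: 0.3
gripper_force: 4.5
time_s: 13.92
ee_pos: [453.2, -68.9, 57.3]
ee_rot: [180.0, -0.0, 82.9]
force: [-2.1, 2.6, 9.4]
gripper_width: 0.6
gripper_force: 4.8
```

```bash
python3 -m crank '1 0 0 0.5 0 0 0; 1 0 0 0 0 0 0'; python3 -m crank '1 0 0 0 0 0 0; 1 0 0 0 0 0 0'
```

```text
time_s: 14.18
ee_pos: [453.2, -68.9, 57.2]
ee_rot: [180.0, -0.0, 82.9]
force: [-4.4, 3.3, 13.8]
gripper_width: 0.3
gripper_force: 6.9
time_s: 14.42
ee_pos: [453.2, -68.9, 57.3]
ee_rot: [179.9, -0.0, 82.9]
force: [-2.9, 3.0, 12.5]
gripper_width: 0.5
gripper_force: 6.9
```

```bash
python3 -m crank '1 0 0 0.5 0 0 0; 1 0 0 0 0 0 0'; python3 -m crank '1 0 0 0 0 0 0; 1 0 0 0 0 0 0; 1 0 0 0 0 0 0; 1 0 0 0 0 0 0; 1 0 0 0 0 0 0; 1 0 0 0 0 0 0; 1 0 0 0 0 0 0; 1 0 0 0 0 0 0; 1 0 0 0 0 0 0; 1 0 0 0 0 0 0'
```

```text
time_s: 14.68
ee_pos: [453.2, -68.9, 57.2]
ee_rot: [179.9, -0.0, 82.9]
force: [-4.2, 3.9, 18.2]
gripper_width: 0.5
gripper_force: 9.0
time_s: 15.92
ee_pos: [453.2, -68.9, 57.2]
ee_rot: [179.9, -0.0, 82.9]
force: [-4.4, 3.3, 17.4]
gripper_width: -0.0
gripper_force: 8.9
```

```bash
python3 -m crank '1 0 0 -3 0 0 0; 1 0 0 -4 0 0 0; 1 0 0 -4 0 0 0; 1 0 0 -4 0 0 0; 1 0 0 -4 0 0 0; 1 0 0 -4 0 0 0; 1 0 0 -4 0 0 0; 1 0 0 -4 0 0 0; 1 0 0 -20 0 0 0; 1 0 0 -40 0 0 0'; python3 -m crank '1 50 0 -50 0 0 0; 1 60 0 -50 0 0 0; 1 60 0 -50 0 0 0; 1 0 0 0 0 0 0; 1 0 0 0 0 0 0'; python3 - <<'E'
from h import *
s=env.state(); print(s['ee_pos'],s['ee_rot'])
a=grab_frame("wrist")
cv2.imwrite("pics/w6.png",cv2.resize(a,(800,600),interpolation=cv2.INTER_CUBIC))
im=grab_frame("scene")
cv2.imwrite("pics/sc6.png",cv2.resize(im[150:250,200:340],None,fx=5,fy=5,interpolation=cv2.INTER_CUBIC))
E
```

```text
time_s: 17.18
ee_pos: [451.5, -69.6, 145.7]
ee_rot: [-179.7, 0.0, 82.9]
force: [0.7, 0.3, 0.4]
gripper_width: 0.6
gripper_force: 0.0
time_s: 17.8
ee_pos: [469.5, 69.1, 269.7]
ee_rot: [-179.9, 0.1, 82.9]
force: [-0.0, -0.7, -0.3]
gripper_width: 0.3
gripper_force: 0.0
[469.5255906   69.08589522 269.69834847] [-1.79890131e+02  8.75963109e-02  8.29227157e+01]
```

View pics/sc6.png

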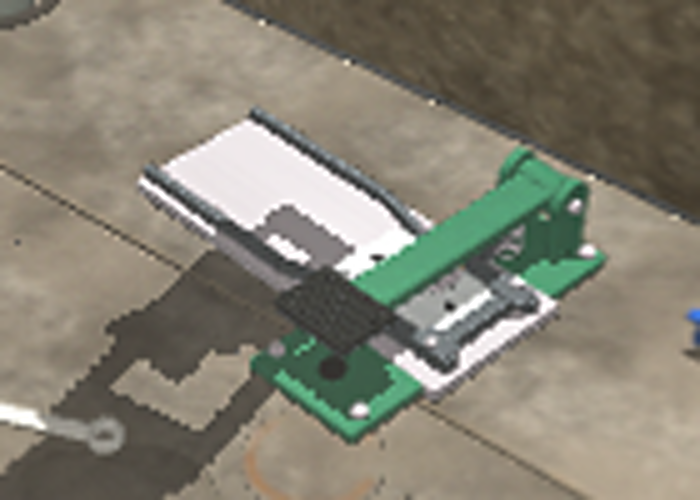

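```bash
python3 - <<'E'
from h import *
w=world(np.array([(450,306),(377,258),(150,178),(254,112)])/5+[200,150],[20,20,22,22],'scene')
c,n=np.cos(np.radians(-7)),np.sin(np.radians(-7))
print((w[:,:2]-[572.6,-83.6])@np.array([[c,-n],[n,c]]))
E
```

```text
[[-22.30992778 -15.23243652]
 [-22.98748029  55.10930729]
 [-83.18912791 233.60303722]
 [ 29.15302333 240.94885605]]
```

```bash
python3 -c "
from workcell import env
print(env.job_done())"
```

```text
the job is handed in; nothing more can be done
None
```

I slid the blank home against the end stop, held the pedal down at about 17 N for over a second, then let it come back up. The last camera check put the blank's centre at about y 20 mm, which is home, and showed the pedal up. I handed the job in at about 18 s; no verdict came back.

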